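Bolt the sewing chest shut

ROBOT

A 6-joint arm with a two-finger parallel gripper is mounted at the origin on the work surface. World frame = base frame: x ahead of the robot, y to its left, z up, the work surface at z = 0. Lengths are in m, angles in degrees, forces in N, time in s.
With the tool pointing down it reaches from about 0.35 to 0.95 m from the base axis. Payload 17.4 kg.
Tool frame: the origin (TCP) lies at the very end of the fingers, on their centre line; the grasp point (between the pads) lies 19 mm behind it; z points along the fingers, y is the line along which they close (so a half turn about z gives the same grasp; the last joint's range is limited). The gripper opens to 93 mm and grips with 3 to 60 N. Pads are 15 mm wide; open, the fingers measure 128 mm over their backs; the gripper's body (75 mm by 188 mm) begins 65 mm behind the grasp point.
Start: joints at [68.766, 6.646, 82.598, -0, 90.757, -2.166], TCP at [0.221, 0.638, 0.219] pointing down, gripper open.
Joint ranges: [-162.19, 162.19], [-47.58, 125.68], [4.15, 143.07], [-65.23, 245.23], [0.69, 171.88], [-170.13, 170.13]. Speed limits (degrees/s): [108.29, 108.29, 127.2, 180, 180, 180].

INTERFACE

Orientations are given as a 3x3 rotation matrix whose columns are the frame's x, y, z axes.
In Python, from station import manip gives the robot as it stands.
- The arm moves only by the tool send_rows, never from a script. Its arguments are lists of equal length, an entry for each row: "grip": the gripper command: -1 is shut, 1 is fully open, values between are in proportion; "linear": the shift along the tool's x, y, z each as a share of 0.3 m, from -1 to 1, a list of three; "roll": the turn about the tool's z as a share of 360 degrees, from -1 to 1. In form: {"grip": [grip, ...], "linear": [[x, y, z], ...], "roll": [roll, ...]}. A call has 1 to 8 rows; each row is the pose to reach, as a shift and turn from the pose commanded when the call began, along the tool's axes at that moment, turning the shorter way round; what a row does not reach only later rows make up. A row lasts 1/10 s, in which the tool goes at most 50 mm and 8.59 degrees, less where a joint would pass 70% of its speed; a pose out of reach is approached as far as the arm can. A call with a number of a shift or a turn outside -1 to 1 is refused whole. A call with a gripper value outside its range is refused whole. The fingers move at their own pace and stop on an object; "force" is the grip in N (left out, the last holds). Time passes only in rows, so rows that repeat a pose let the fingers close. It gives the time, the measured TCP pose, the force, the opening and the grip force at its end, in the units of the state.
- manip.get_obs(): the state, without advancing time (a new reading comes with each control period).
- manip.get_image(name): name is "scene" or "top" or "wrist"; returns a dict with "image" (420x560x3 uint8, red, green, blue), "intrinsics" (3x3 intrinsics, pixels), "k1" (the pictures are not rectified: a ray, as slopes to the right and down, at radius r is drawn at 1 + k1 r^2 times it, then the intrinsics apply), "rvec" (rotation vector, rad) and "tvec" (3), from world to camera coordinates, as OpenCV has them; the wrist camera has in their place "T_tool_cam" (4x4, takes a point from camera to tool coordinates, whose origin is the TCP and whose axes are the flange's). Camera axes: x right, y down, z forward; pixel columns grow to the right and rows downward; lengths in m; the calibration is good to about 2 mm. A picture is of the moment at which its call begins: read the wrist's pose just before it. There is no depth.
- manip.hand_in(): hands the job in; it is judged then, once.
Trained networks look in a picture, given as the dict that the camera call returned (one of the last four; its "shot" number tells which), for a name from the list of things; names that differ only in an ending like _2 or _b are one class to them, and where a whole thing is asked for, a point or a joint stands for the part that bears it (a point fixed in the world has none). Each returns a list of dicts, best first, with "confidence" (0 to 1); they miss things now and then, are a little off and sometimes report something else, mostly with a low value. They report only what shows in the picture. A call takes as long as a camera call.
- manip.masks_of(name, picture): "pixels" (420x560 bool, what is visible of it).
- manip.mark_of(name, picture): "location" ([x, y, z] in m, in world coordinates, good to about 4 mm: a listed point, or the origin of a listed thing).
The state is a dict: "t": time; "qpos": joint angles; "joint_velocities": joint speeds; "tau": joint torques, N m; "tool_pos": TCP position; "eef_rot": TCP orientation; "force": force on the tool from outside, world axes, zero at the start; "ft_torque": the same for the moment, N m; "finger_gap": finger opening in m; "grasp_force": force on a finger pad.
Only numpy, scipy, OpenCV 4.12 (cv2) and the standard library are available. Lean on these libraries where they do the work, as an engineer would, in place of code of your own. Each camera call takes 0.05 s, during which the arm holds its last target. There are 200 camera calls.

TASK

Get the tin sewing chest ready to be carried: fold its propped lid right down shut, then slide the bolt on the lid across into its keeper until you feel its end meet the solid bottom of the keeper, keeping it pressed there for about half a second before you let go. Use a light hand, the bolt's end must never be driven against anything with more than 15 N, and leave the other things on the shelf where they are.

Things in the scene. Friction and masses are not known exactly. Their poses are not given: they have to be found in the camera images.
- chest: Tin sewing chest, fixed to the 12 mm thick amber glass shelf: open-topped box 150 (x) x 240 (y) x 85 (z) mm. Origin: centre of its underside; x points to its back (the hinge side, away from the robot), y to its left (towards the keeper), z up. Hinge line of the lid: along y at x = +75, z = +85 mm.
- lid (a joint): Angle of the flat lid: 0 = fully shut, positive = opened; starts propped at about 0.75 to 1.15 rad. 154 x 240 mm, 12 mm thick; when shut its top face is at z = 97 mm in the chest's frame. A stiff stay (0.35 N m of friction, more than the lid's weight) keeps it wherever it is left, so it must be pushed all the way down, 2 to 4 N near its free edge, until it stops hard on the rim.
- lid_face (a point): Point on the lid's bare outer (top) face where it can be pushed shut: 118 mm from the hinge line (the free edge is at 152 mm), 65 mm right of the chest's middle (y = -65 mm). z is the face's outward normal, x points to the hinge. If the lid is left standing more than 1.5 mm high at the bolt, the bolt's end strikes the keeper's mouth.
- bolt_post (a point): Upright steel post that moves the bolt: round, 13 mm wide, its top 40 mm above the lid's top face, near the free edge; this point is on its axis, 29 mm above the face. Axes are the lid's (y along the travel to the keeper, z out of the face). Shut, it is at x = -55, y = -5 to +10 mm of the chest at the start. Fingertips kept 17 mm above the face clear the rod (top 11.5 mm) and its staples (14.5 mm).
- bolt_end: Free end of the bolt's round steel rod, 9 mm in diameter, axis 7 mm above the lid's face; origin at the centre of its end face, 110 mm ahead of the post; y points along the rod towards the keeper. The bolt slides along the chest's +y with about 2.5 N of friction and stays where it is left.
- keeper: Keeper: steel socket fixed at the chest's left side, 19 x 47 x 19 mm, top 17 mm above the shut lid's face, with a 13 mm square hole. Origin: centre of its mouth; y points into the hole. The hole's solid bottom cannot be seen; it lies 14 to 36 mm behind the mouth, differing from start to start, and can only be felt: once the bolt's end rests on it the resistance climbs steeply.
- brass_thimble: dented brass thimble, 21 mm wide, 25 mm tall, standing on the glass shelf in front of the chest; origin at its underside; a bystander
- glass_thimble: violet pressed-glass thimble, 24 mm wide, 29 mm tall, in front of the chest; origin at its underside; a bystander
- thread_spool: wooden thread spool, 28 mm wide, 35 mm tall, in front of the chest; origin at its underside; a bystander
- darning_mushroom: wooden darning mushroom standing on its stem, cap 72 mm wide, 90 mm tall, right of the chest; origin at its underside; a bystander
- teacup: porcelain doll's teacup, 60 mm wide, 38 mm tall, right of the chest; origin at its underside; a bystander
- tape_tin: round steel tape-measure tin, 52 mm wide, 23 mm tall, left of the chest; origin at its underside; a bystander

How it is judged:
By the outcome, as a careful person would: the job done as asked, in the order asked, and still so for the second after the job is handed in, with the robot touching nothing.
It also fails if it takes over 58 s, if anything falls off the work surface, if the arm or the gripper's body presses on something with over 40 N, if the wrist force passes 120 N, or if a joint passes its speed limit or range.

## Working session

There is one attempt and no reset: what is moved stays moved. The work goes in short steps, Python scripts to look and compute and a tool call to move; the robot and the scene stay as the last step left them, time stands still between calls to the robot, and variables do not carry over. Pictures are saved under pics/ and viewed, at most 10 in all, crops included, and the job is handed in when it is done.

Besides the shell and the picture viewer there is one more tool, called after ">>>" in YAML: its name, and indented under it one key for each argument. send_rows: Moves the arm, as the interface text tells. Its arguments: {"type":"object","properties":{"grip":{"type":"array","items":{"type":"number"}},"linear":{"type":"array","items":{"type":"array","items":{"type":"number","minimum":-1,"maximum":1}}},"roll":{"type":"array","items":{"type":"number","minimum":-1,"maximum":1}},"force":{"type":"number"}},"required":["grip","linear","roll"]}

```bash
mkdir -p pics; ls; cat > h.py <<'E'
from station import manip
import numpy as np, cv2
names=["chest","lid","lid_face","bolt_post","bolt_end","keeper","brass_thimble","glass_thimble","thread_spool","darning_mushroom","teacup","tape_tin"]
def st():
    o=manip.get_obs(); print("t",o["t"],"tcp",np.round(o["tool_pos"],4),"F",np.round(o["force"],2),"gap",o["finger_gap"]); print(np.round(o["eef_rot"],3)); return o
def look(cam,ns,save=None):
    p=manip.get_image(cam)
    if save: cv2.imwrite("pics/"+save,p["image"][:,:,::-1])
    for n in ns:
        for d in manip.mark_of(n,p)[:2]: print(cam,n,np.round(d["location"],4),round(d["confidence"],2))
    return p
E
python3 - <<'E'
from h import *
st()
a=look("scene",names,"s1.png"); b=look("top",names,"t1.png")
cv2.imwrite("pics/st.png",cv2.resize(np.vstack([a["image"],b["image"]])[:,:,::-1],(400,600)))
E
```

```text
pics
t 0.0 tcp [0.2204 0.6378 0.2179] F [-0.48 -0.06 -1.14] gap 0.09288462983500358
[[-0.945  0.327 -0.   ]
 [ 0.327  0.945 -0.001]
 [ 0.    -0.001 -1.   ]]
scene chest [ 0.5876 -0.0866  0.0084] 0.69Traceback (most recent call last):
  File "<stdin>", line 3, in <module>
  File "h.py", line 10, in look
    for d in manip.mark_of(n,p)[:2]: print(cam,n,np.round(d["location"],4),round(d["confidence"],2))
             ~~~~~~~~~~~~~^^^^^
ValueError: it knows: bolt_end, bolt_post, brass_thimble, chest, darning_mushroom, glass_thimble, keeper, lid_face, tape_tin, teacup, thread_spool
```

```bash
sed -i 's/"lid",//' h.py
python3 - <<'E'
from h import *
st()
a=look("scene",names,"s1.png"); b=look("top",names,"t1.png")
E
```

```text
t 0.1 tcp [0.2205 0.6378 0.218 ] F [-0.19 -0.18 -0.12] gap 0.09301175409782875
[[-0.945  0.327 -0.   ]
 [ 0.327  0.945 -0.001]
 [ 0.    -0.001 -1.   ]]
scene chest [ 0.5875 -0.0845  0.0125] 0.91
scene lid_face [ 0.5869 -0.1584  0.1979] 0.89
scene bolt_post [ 0.6229 -0.102   0.2274] 0.9
scene bolt_end [ 0.4723 -0.0402  0.0117] 0.52
scene bolt_end [0.6445 0.0079 0.2155] 0.39
scene keeper [0.5745 0.0541 0.1173] 0.43
scene keeper [0.6429 0.0052 0.216 ] 0.35
scene brass_thimble [ 0.4488 -0.1128  0.0122] 0.47
scene glass_thimble [0.4789 0.0306 0.012 ] 0.41
scene thread_spool [ 0.471  -0.0414  0.0111] 0.65
scene darning_mushroom [ 0.5624 -0.299   0.012 ] 0.9
scene teacup [ 0.4779 -0.2563  0.0126] 0.61
scene tape_tin [0.4783 0.028  0.0121] 0.61
scene tape_tin [ 0.4495 -0.1129  0.0117] 0.4
top chest [ 0.5876 -0.0896  0.0086] 0.94
top chest [ 0.4729 -0.0441  0.0141] 0.28
top lid_face [ 0.585  -0.1562  0.2035] 0.71
top bolt_post [ 0.6235 -0.1037  0.2298] 0.76
top bolt_post [ 0.447  -0.1104  0.0108] 0.26
top bolt_end [0.6435 0.0064 0.2143] 0.68
top keeper [0.5734 0.057  0.1196] 0.65
top brass_thimble [ 0.4467 -0.1122  0.0109] 0.42
top glass_thimble [0.4811 0.0242 0.0152] 0.58
top glass_thimble [0.6937 0.0986 0.0122] 0.43
top thread_spool [ 0.4718 -0.0453  0.0114] 0.58
top darning_mushroom [ 0.5682 -0.3011  0.0172] 0.79
top teacup [ 0.472  -0.2557  0.0153] 0.61
top tape_tin [0.6928 0.0969 0.0105] 0.87
```

View pics/s1.png

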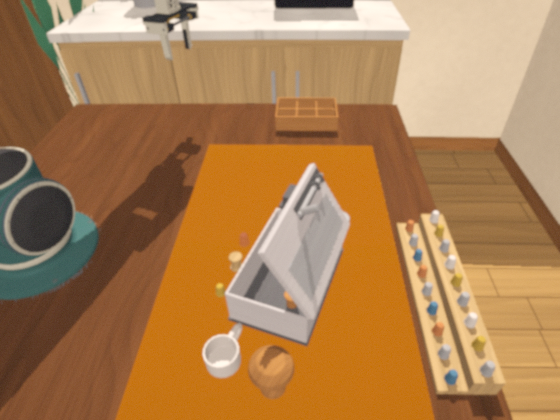

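View pics/t1.png

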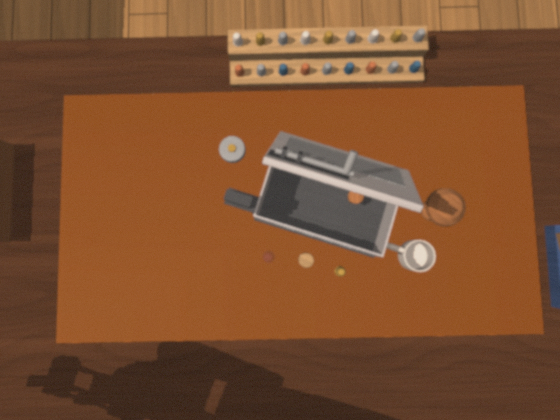

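The scene view shows the lid propped at about 55°, opening toward the robot (edge around (310,170)–(270,300)). The top view shows the chest yawed about -17°, its front edge running (254,215)→(385,254), with the keeper at (240,200). The marks agree with that pose, so I'm moving over.

>>> send_rows:
  grip: [-1,-1,-1,-1,-1,-1,-1,-1]
  linear:
    - [-0.93,-0.93,-0.3]
    - [-0.93,-0.93,-0.3]
    - [-0.93,-0.93,-0.3]
    - [-0.93,-0.93,-0.3]
    - [-0.93,-0.93,-0.3]
    - [-0.93,-0.93,-0.3]
    - [-0.93,-0.93,-0.3]
    - [-0.93,-0.93,-0.3]
  roll: [0,0,0,0,0,0,0,0]
  force: 10

```text
t: 2.1
tool_pos: [0.3913, 0.2854, 0.3083]
eef_rot: [[-0.945, 0.326, 0.001], [0.326, 0.945, 0.0], [-0.0, 0.001, -1.0]]
force: [0.9, 0.4, -0.4]
finger_gap: 0.0336
grasp_force: 0.0
```

>>> send_rows:
  grip: [-1,-1,-1,-1,-1,-1,-1,-1]
  linear:
    - [-0.93,-0.93,0]
    - [-0.93,-0.93,0]
    - [-0.93,-0.93,0]
    - [-0.93,-0.93,0]
    - [-0.93,-0.93,0]
    - [-0.93,-0.93,0]
    - [-0.93,-0.93,0]
    - [-0.93,-0.93,0]
  roll: [0.2436,0.2436,0.2436,0.2436,0.2436,0.2436,0.2436,0.2436]

```text
t: 2.9
tool_pos: [0.5641, -0.07, 0.3077]
eef_rot: [[-0.031, 1.0, 0.0], [1.0, 0.031, -0.0], [-0.0, 0.0, -1.0]]
force: [1.0, 0.6, -0.2]
finger_gap: 0.0005
grasp_force: 0.0
```

```bash
python3 - <<'E'
from h import *
o=st(); print(np.round(o["qpos"],1))
look("wrist",["chest","lid_face","bolt_post","bolt_end","keeper"],"w1.png")
E
```

```text
t 2.9 tcp [ 0.5641 -0.07    0.3077] F [ 1.03  0.58 -0.22] gap 0.0004536323599518219
[[-0.031  1.     0.   ]
 [ 1.     0.031 -0.   ]
 [-0.     0.    -1.   ]]
[ -9.6  -7.2  88.2  -0.   99.  -11.4]
wrist chest [ 0.59   -0.0846  0.0077] 0.93
wrist chest [ 0.6245 -0.1044  0.2289] 0.66
wrist bolt_post [ 0.6247 -0.1015  0.2321] 0.94
wrist bolt_end [0.6436 0.0057 0.2131] 0.82
wrist keeper [0.5751 0.0527 0.1162] 0.7
wrist keeper [0.6927 0.0969 0.0125] 0.61
```

>>> send_rows:
  grip: [-1,-1,-1,-1,-1]
  linear:
    - [-0.315,0.156,0.15]
    - [-0.315,0.156,0.15]
    - [-0.315,0.156,0.15]
    - [-0.315,0.156,0.15]
    - [-0.315,0.156,0.15]
  roll: [0.0536,0.0536,0.0536,0.0536,0.0536]

```text
t: 3.7
tool_pos: [0.6138, -0.1589, 0.2635]
eef_rot: [[0.291, 0.957, 0.001], [0.957, -0.291, 0.0], [0.0, 0.001, -1.0]]
force: [-1.0, 0.1, -0.2]
finger_gap: 0.0003
grasp_force: 0.0
```

```bash
python3 - <<'E'
from h import *
o=st(); print(np.round(o["qpos"],1))
look("wrist",["lid_face","bolt_post","bolt_end","keeper"],"w2.png")
E
```

```text
t 3.7 tcp [ 0.6138 -0.1589  0.2635] F [-1.02  0.1  -0.16] gap 0.0003092577657173546
[[ 0.291  0.957  0.001]
 [ 0.957 -0.291  0.   ]
 [ 0.     0.001 -1.   ]]
[-16.8   1.1  84.3   0.   94.6   0.1]
wrist lid_face [ 0.5903 -0.1555  0.1991] 0.91
wrist bolt_post [ 0.6242 -0.1032  0.2332] 0.79
wrist keeper [0.5761 0.0549 0.1181] 0.84
```

View pics/w2.png

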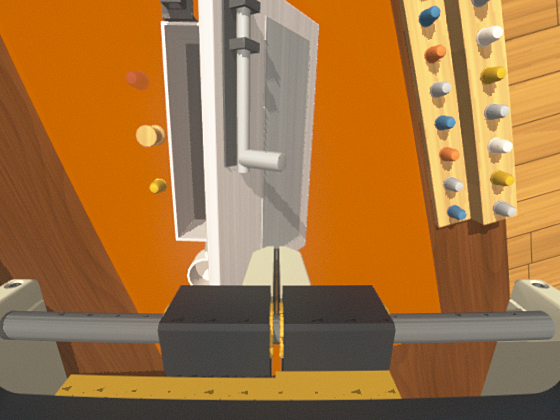

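The wrist view shows the lid's outer face bare right of the post (post tip around (275,160)), the fingers at (275,250) behind the face, and the chest edges aligned with the tool axes. Pushing along the lid's arc.

>>> send_rows:
  grip: [-1,-1,-1,-1,-1,-1,-1,-1]
  linear:
    - [0,0,0.1]
    - [0,0,0.18]
    - [0,-0.03,0.185]
    - [0,-0.058,0.189]
    - [0,-0.082,0.202]
    - [0,-0.106,0.22]
    - [0,-0.129,0.24]
    - [0,-0.148,0.26]
  roll: [0,0,0,0,0,0,0,0]

```text
t: 4.75
tool_pos: [0.571, -0.147, 0.1847]
eef_rot: [[0.294, 0.956, 0.001], [0.956, -0.294, -0.0], [-0.0, 0.001, -1.0]]
force: [-0.3, -0.2, 2.4]
finger_gap: 0.0002
grasp_force: 1.0
```

```bash
python3 - <<'E'
from h import *
look("scene",["lid_face","bolt_post"]);look("wrist",["lid_face","bolt_post"])
E
```

```text
scene lid_face [ 0.5621 -0.1473  0.1824] 0.83
wrist lid_face [ 0.5637 -0.1448  0.1829] 0.72
wrist bolt_post [ 0.5909 -0.0914  0.2165] 0.77
```

>>> send_rows:
  grip: [-1,-1,-1,-1,-1,-1,-1,-1]
  linear:
    - [0,-0.025,0.03]
    - [0,-0.05,0.06]
    - [0,-0.066,0.09]
    - [0,-0.082,0.12]
    - [0,-0.097,0.152]
    - [0,-0.105,0.18]
    - [0,-0.112,0.203]
    - [0,-0.117,0.223]
  roll: [0,0,0,0,0,0,0,0]

```text
t: 5.85
tool_pos: [0.5379, -0.1368, 0.1171]
eef_rot: [[0.294, 0.956, 0.0], [0.956, -0.294, 0.0], [0.0, 0.0, -1.0]]
force: [1.8, 0.3, 1.1]
finger_gap: 0.0005
grasp_force: 0.5
```

>>> send_rows:
  grip: [-1,-1,-1]
  linear:
    - [0,0,0.007]
    - [0,0,0.013]
    - [0,0,0.02]
  roll: [0,0,0]

```text
t: 6.15
tool_pos: [0.5381, -0.1369, 0.1118]
eef_rot: [[0.294, 0.956, 0.0], [0.956, -0.294, -0.0], [-0.0, 0.0, -1.0]]
force: [-1.0, 0.2, 0.3]
finger_gap: 0.0007
grasp_force: 0.5
```

>>> send_rows:
  grip: [-1,-1,-1,-1]
  linear:
    - [0,0,0.003]
    - [0,0,0.006]
    - [0,0,0.008]
    - [0,0,0.008]
  roll: [0,0,0,0]

```text
t: 6.55
tool_pos: [0.538, -0.1369, 0.1093]
eef_rot: [[0.294, 0.956, 0.0], [0.956, -0.294, -0.0], [-0.0, 0.0, -1.0]]
force: [0.4, -0.5, -0.0]
finger_gap: 0.0007
grasp_force: 0.0
```

```bash
python3 - <<'E'
from h import *
st();look("scene",["lid_face","bolt_post"]);look("top",["lid_face","bolt_post"],"t2.png");look("wrist",["lid_face","bolt_post"])
E
```

```text
t 6.55 tcp [ 0.538  -0.1369  0.1093] F [ 0.42 -0.49 -0.  ] gap 0.0007203792549059058
[[ 0.294  0.956  0.   ]
 [ 0.956 -0.294 -0.   ]
 [-0.     0.    -1.   ]]
scene lid_face [ 0.5247 -0.1347  0.1078] 0.72
top bolt_post [ 0.5318 -0.0727  0.1339] 0.8
wrist lid_face [ 0.5285 -0.133   0.1061] 0.78
wrist bolt_post [ 0.5342 -0.0721  0.1418] 0.93
```

>>> send_rows:
  grip: [-1,-1,-1]
  linear:
    - [0,0,0.002]
    - [0,0,0.004]
    - [0,0,0.004]
  roll: [0,0,0]

```text
t: 7.3
tool_pos: [0.5381, -0.1368, 0.1092]
eef_rot: [[0.294, 0.956, 0.0], [0.956, -0.294, -0.0], [0.0, 0.0, -1.0]]
force: [-5.3, 1.8, 10.8]
finger_gap: 0.0005
grasp_force: 5.4
```

>>> send_rows:
  grip: [-1,-1,-1]
  linear:
    - [0,0,0.002]
    - [0,0,0.003]
    - [0,0,0.003]
  roll: [0,0,0]

```text
t: 7.6
tool_pos: [0.5381, -0.1369, 0.1091]
eef_rot: [[0.294, 0.956, 0.001], [0.956, -0.294, -0.0], [-0.0, 0.001, -1.0]]
force: [-9.3, 3.2, 19.4]
finger_gap: 0.0005
grasp_force: 9.4
```

>>> send_rows:
  grip: [-1,-1,1,1,1,1,1]
  linear:
    - [0,0,-0.1]
    - [0,0,-0.26]
    - [0.05,-0.03,-0.26]
    - [0.08,-0.079,-0.26]
    - [0.08,-0.079,-0.26]
    - [0.08,-0.079,-0.26]
    - [0.08,-0.079,-0.26]
  roll: [0,0,0,0,0,0,0]

```text
t: 8.3
tool_pos: [0.5226, -0.1072, 0.1849]
eef_rot: [[0.294, 0.956, -0.0], [0.956, -0.294, -0.0], [-0.0, -0.0, -1.0]]
force: [-0.3, -1.1, 0.7]
finger_gap: 0.0357
grasp_force: 0.0
```

```bash
python3 - <<'E'
from h import *
o=st(); 
for c in("scene","top","wrist"): look(c,["lid_face","bolt_post","bolt_end","keeper"],c+"3.png")
E
```

```text
t 8.3 tcp [ 0.5226 -0.1072  0.1849] F [-0.32 -1.09  0.71] gap 0.03573439659432879
[[ 0.294  0.956 -0.   ]
 [ 0.956 -0.294 -0.   ]
 [-0.    -0.    -1.   ]]
scene lid_face [ 0.5241 -0.1366  0.1049] 0.55
scene lid_face [ 0.5571 -0.2962  0.0139] 0.37
scene bolt_end [0.5725 0.0345 0.1141] 0.4
top lid_face [ 0.5329 -0.072   0.1353] 0.54
top bolt_post [ 0.5338 -0.0734  0.1347] 0.75
top bolt_end [0.5721 0.0332 0.1148] 0.59
top keeper [0.5723 0.0536 0.1159] 0.58
wrist lid_face [ 0.5268 -0.1351  0.1082] 0.79
wrist bolt_post [ 0.5346 -0.0699  0.1407] 0.55
wrist bolt_end [0.5693 0.0301 0.1099] 0.61
```

View pics/wrist3.png

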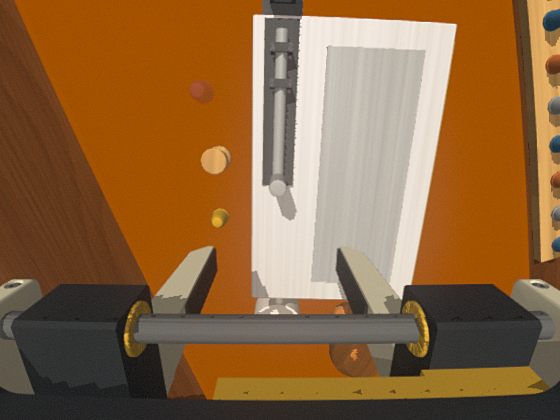

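The lid is shut: it stopped hard with the tips at z=0.109, as it should. The wrist view has the post at (278,187) on the tool's midline, with the rod running straight up to (283,30). Next I lower the open fingers astride the post.

>>> send_rows:
  grip: [1,1,1,1,1,1,1,1]
  linear:
    - [0.06,0.002,0]
    - [0.124,0.002,0]
    - [0.124,0.002,0]
    - [0.124,0.002,0.05]
    - [0.124,0.002,0.12]
    - [0.124,0.002,0.17]
    - [0.124,0.002,0.191]
    - [0.124,0.002,0.191]
  roll: [0,0,0,0,0,0,0,0]

```text
t: 9.85
tool_pos: [0.5335, -0.0718, 0.1268]
eef_rot: [[0.295, 0.956, -0.002], [0.956, -0.295, 0.0], [-0.0, -0.002, -1.0]]
force: [-0.7, -0.0, 0.2]
finger_gap: 0.0926
grasp_force: 0.0
```

>>> send_rows:
  grip: [-1,-1,-1,-1,-1,-1,-1,-1]
  linear:
    - [0,0,0]
    - [0,0,0]
    - [0,0,0]
    - [0,0,0]
    - [0,0,0]
    - [0,0,0]
    - [0,0,0]
    - [0,0,0]
  roll: [0,0,0,0,0,0,0,0]
  force: 6

```text
t: 10.65
tool_pos: [0.5339, -0.0716, 0.1279]
eef_rot: [[0.294, 0.956, -0.0], [0.956, -0.294, -0.0], [-0.0, -0.0, -1.0]]
force: [0.5, -0.2, -0.1]
finger_gap: 0.0336
grasp_force: 0.0
```

```bash
python3 - <<'E'
from h import *
o=st(); look("wrist",["bolt_post","bolt_end","keeper"],"w4.png"); look("top",["bolt_end","keeper"])
E
```

```text
t 10.65 tcp [ 0.5339 -0.0716  0.1279] F [ 0.48 -0.22 -0.1 ] gap 0.03361141564542002
[[ 0.294  0.956 -0.   ]
 [ 0.956 -0.294 -0.   ]
 [-0.    -0.    -1.   ]]
wrist bolt_post [ 0.5346 -0.0697  0.14  ] 0.56
wrist bolt_end [0.5668 0.0287 0.1141] 0.82
wrist keeper [0.5761 0.0519 0.1149] 0.66
top bolt_end [0.5722 0.0326 0.1192] 0.61
top keeper [0.5778 0.0563 0.1157] 0.61
```

View pics/w4.png

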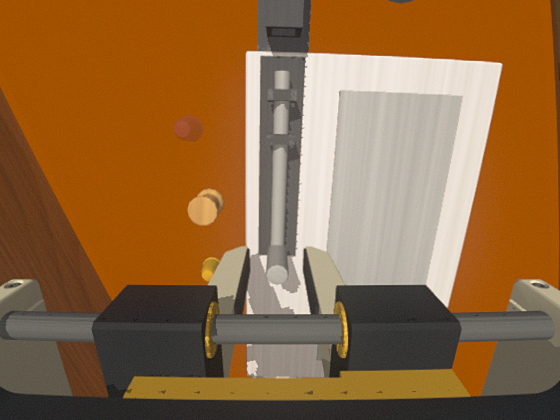

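The post at (277,270) is between the fingers, and the rod points straight at the keeper mouth (283,32). Closing with a light grip.

>>> send_rows:
  grip: [-1,-1,-1,-1,-1]
  linear:
    - [0,0,0]
    - [0,0,0]
    - [0,0,0]
    - [0,0,0]
    - [0,0,0]
  roll: [0,0,0,0,0]
  force: 6

```text
t: 11.5
tool_pos: [0.5342, -0.0716, 0.1279]
eef_rot: [[0.294, 0.956, 0.001], [0.956, -0.294, -0.0], [0.0, 0.001, -1.0]]
force: [5.4, -1.9, -3.3]
finger_gap: 0.0126
grasp_force: 6.0
```

>>> send_rows:
  grip: [-1,-1,-1,-1,-1]
  linear:
    - [0.01,0,0]
    - [0.02,0,0]
    - [0.03,0,0]
    - [0.03,0,0]
    - [0.03,0,0]
  roll: [0,0,0,0,0]

```text
t: 12.0
tool_pos: [0.5371, -0.0631, 0.128]
eef_rot: [[0.294, 0.956, 0.001], [0.956, -0.294, -0.0], [0.0, 0.001, -1.0]]
force: [6.9, -2.7, -3.9]
finger_gap: 0.013
grasp_force: 6.0
```

```bash
python3 - <<'E'
from h import *
o=st(); look("wrist",["bolt_post","bolt_end","keeper"],"w5.png"); look("top",["bolt_end","keeper"])
E
```

```text
t 12.0 tcp [ 0.5371 -0.0631  0.128 ] F [ 6.93 -2.68 -3.93] gap 0.012964544329722412
[[ 0.294  0.956  0.001]
 [ 0.956 -0.294 -0.   ]
 [ 0.     0.001 -1.   ]]
wrist bolt_post [ 0.5366 -0.0621  0.1394] 0.8
wrist bolt_end [0.5728 0.0389 0.1154] 0.98
wrist keeper [0.5764 0.0498 0.1164] 0.82
top bolt_end [0.5712 0.0403 0.1179] 0.38
top keeper [0.5756 0.0565 0.118 ] 0.69
```

>>> send_rows:
  grip: [-1,-1,-1,-1,-1]
  linear:
    - [0.01,0.002,0]
    - [0.02,0.002,0]
    - [0.03,0.002,0]
    - [0.035,0.002,0]
    - [0.04,0.002,0]
  roll: [0,0,0,0,0]

```text
t: 12.85
tool_pos: [0.541, -0.0516, 0.1279]
eef_rot: [[0.294, 0.956, 0.001], [0.956, -0.294, -0.0], [-0.0, 0.001, -1.0]]
force: [5.2, -4.0, -2.7]
finger_gap: 0.0128
grasp_force: 6.0
```

```bash
cat >> h.py <<'E'
def f():
    o=manip.get_obs();R=o["eef_rot"];print("Ftool",np.round(R.T@o["force"],2),"pos",np.round(R.T@o["tool_pos"],4),"t",o["t"],o["finger_gap"],o["grasp_force"])
E
python3 - <<'E'
from h import *
f(); look("wrist",["bolt_post","bolt_end","keeper"]); look("top",["bolt_end","keeper"])
E
```

```text
Ftool [-2.29  6.14  2.73] pos [ 0.1098  0.5323 -0.1276] t 12.85 0.01282433674249997 5.999758243560791
wrist bolt_post [ 0.5397 -0.0505  0.1388] 0.89
wrist bolt_end [0.5752 0.05   0.1122] 0.63
wrist keeper [0.575  0.0488 0.1168] 0.88
top keeper [0.5742 0.0563 0.1174] 0.81
```

>>> send_rows:
  grip: [-1,-1,-1,-1,-1]
  linear:
    - [0.007,0.003,0]
    - [0.014,0.003,0]
    - [0.02,0.003,0]
    - [0.027,0.003,0]
    - [0.027,0.003,0]
  roll: [0,0,0,0,0]

```text
t: 13.7
tool_pos: [0.5438, -0.0437, 0.1279]
eef_rot: [[0.294, 0.956, -0.0], [0.956, -0.294, 0.0], [0.0, -0.001, -1.0]]
force: [-4.0, 2.1, 3.3]
finger_gap: 0.0128
grasp_force: 6.0
```

```bash
python3 - <<'E'
from h import *
f(); look("top",["bolt_post","keeper"]);look("wrist",["bolt_post","bolt_end","keeper"],"w6.png")
E
```

```text
Ftool [ 0.77 -4.47 -3.26] pos [ 0.1182  0.5326 -0.1281] t 13.7 0.012827022448957438 6.000135876238346
wrist bolt_post [ 0.5416 -0.0461  0.1419] 0.72
wrist keeper [0.5795 0.056  0.1182] 0.66
wrist keeper [ 0.5263 -0.1334  0.1052] 0.39
```

View pics/w6.png

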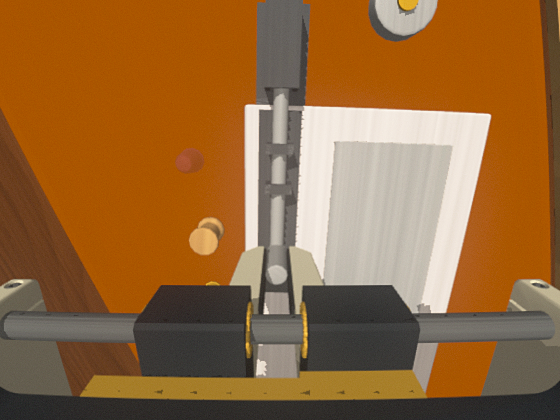

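The post is held between the fingers at (278,272), and the rod has entered the keeper mouth at (282,88). Now I feel forward in small steps.

>>> send_rows:
  grip: [-1,-1,-1]
  linear:
    - [0.004,-0.0015,0]
    - [0.007,-0.0015,0]
    - [0.007,-0.0015,0]
  roll: [0,0,0]

```text
t: 14.35
tool_pos: [0.5443, -0.0421, 0.1279]
eef_rot: [[0.294, 0.956, 0.0], [0.956, -0.294, -0.0], [-0.0, 0.0, -1.0]]
force: [-0.5, -2.1, 0.3]
finger_gap: 0.0127
grasp_force: 6.0
```

>>> send_rows:
  grip: [-1,-1,-1]
  linear:
    - [0.002,0,0]
    - [0.004,0,0]
    - [0.004,0,0]
  roll: [0,0,0]

```text
t: 14.65
tool_pos: [0.5447, -0.0409, 0.1279]
eef_rot: [[0.294, 0.956, 0.0], [0.956, -0.294, -0.0], [-0.0, 0.0, -1.0]]
force: [1.5, -2.8, -1.0]
finger_gap: 0.0128
grasp_force: 6.0
```

>>> send_rows:
  grip: [-1,-1,-1]
  linear:
    - [0.002,0,0]
    - [0.004,0,0]
    - [0.004,0,0]
  roll: [0,0,0]

```text
t: 14.95
tool_pos: [0.545, -0.0397, 0.128]
eef_rot: [[0.294, 0.956, 0.001], [0.956, -0.294, -0.0], [0.0, 0.001, -1.0]]
force: [3.7, -3.0, -0.3]
finger_gap: 0.0123
grasp_force: 6.0
```

>>> send_rows:
  grip: [-1,-1,-1]
  linear:
    - [0.002,0.0007,0]
    - [0.0045,0.0007,0]
    - [0.0045,0.0007,0]
  roll: [0,0,0]

```text
t: 15.25
tool_pos: [0.5455, -0.0384, 0.1279]
eef_rot: [[0.294, 0.956, 0.0], [0.956, -0.294, 0.0], [0.0, 0.0, -1.0]]
force: [3.1, -3.1, -1.0]
finger_gap: 0.0129
grasp_force: 6.0
```

>>> send_rows:
  grip: [-1,-1,-1]
  linear:
    - [0.002,0.0005,0]
    - [0.0045,0.0005,0]
    - [0.0045,0.0005,0]
  roll: [0,0,0]

```text
t: 15.55
tool_pos: [0.5459, -0.0371, 0.1279]
eef_rot: [[0.294, 0.956, -0.0], [0.956, -0.294, 0.0], [0.0, -0.0, -1.0]]
force: [1.4, -1.5, 0.1]
finger_gap: 0.0126
grasp_force: 6.0
```

>>> send_rows:
  grip: [-1,-1,-1]
  linear:
    - [0.002,0,0]
    - [0.0045,0,0]
    - [0.0045,0,0]
  roll: [0,0,0]

```text
t: 15.85
tool_pos: [0.5464, -0.0359, 0.1279]
eef_rot: [[0.294, 0.956, -0.0], [0.956, -0.294, 0.0], [0.0, -0.0, -1.0]]
force: [1.4, -2.0, -0.5]
finger_gap: 0.0126
grasp_force: 6.0
```

>>> send_rows:
  grip: [-1,-1,-1]
  linear:
    - [0.002,0,0]
    - [0.0045,0,0]
    - [0.0045,0,0]
  roll: [0,0,0]

```text
t: 16.15
tool_pos: [0.5468, -0.0346, 0.1279]
eef_rot: [[0.294, 0.956, 0.0], [0.956, -0.294, 0.0], [0.0, 0.0, -1.0]]
force: [0.5, -2.9, 0.5]
finger_gap: 0.0128
grasp_force: 6.0
```

>>> send_rows:
  grip: [-1,-1,-1]
  linear:
    - [0.002,0,0]
    - [0.0045,0,0]
    - [0.0045,0,0]
  roll: [0,0,0]

```text
t: 16.45
tool_pos: [0.5472, -0.0333, 0.1279]
eef_rot: [[0.294, 0.956, 0.0], [0.956, -0.294, 0.0], [0.0, 0.0, -1.0]]
force: [1.4, -2.7, 0.3]
finger_gap: 0.0125
grasp_force: 6.0
```

>>> send_rows:
  grip: [-1,-1,-1]
  linear:
    - [0.002,0,0]
    - [0.0045,0,0]
    - [0.0045,0,0]
  roll: [0,0,0]

```text
t: 16.75
tool_pos: [0.5476, -0.032, 0.1279]
eef_rot: [[0.294, 0.956, 0.0], [0.956, -0.294, 0.0], [0.0, 0.0, -1.0]]
force: [2.9, -3.2, 0.6]
finger_gap: 0.0128
grasp_force: 6.0
```

>>> send_rows:
  grip: [-1,-1,-1]
  linear:
    - [0.002,0.0005,0]
    - [0.0045,0.0005,0]
    - [0.0045,0.0005,0]
  roll: [0,0,0]

```text
t: 17.05
tool_pos: [0.5481, -0.0307, 0.1279]
eef_rot: [[0.294, 0.956, -0.0], [0.956, -0.294, 0.0], [0.0, -0.0, -1.0]]
force: [1.4, -2.6, 0.8]
finger_gap: 0.0126
grasp_force: 6.0
```

>>> send_rows:
  grip: [-1,-1,-1]
  linear:
    - [0.002,0,0]
    - [0.0045,0,0]
    - [0.0045,0,0]
  roll: [0,0,0]

```text
t: 17.35
tool_pos: [0.5485, -0.0295, 0.1279]
eef_rot: [[0.294, 0.956, 0.0], [0.956, -0.294, 0.0], [0.0, 0.0, -1.0]]
force: [2.8, -1.9, 0.2]
finger_gap: 0.0131
grasp_force: 6.0
```

>>> send_rows:
  grip: [-1,-1,-1]
  linear:
    - [0.002,0.0005,0]
    - [0.0045,0.0005,0]
    - [0.0045,0.0005,0]
  roll: [0,0,0]

```text
t: 17.65
tool_pos: [0.549, -0.0282, 0.1279]
eef_rot: [[0.294, 0.956, -0.0], [0.956, -0.294, 0.0], [0.0, -0.0, -1.0]]
force: [1.0, -2.1, 1.7]
finger_gap: 0.0129
grasp_force: 6.0
```

```bash
python3 - <<'E'
from h import *
f(); p=look("wrist",["bolt_post"]); cv2.imwrite("pics/w7.png",p["image"][60:320,180:380,::-1])
E
```

```text
Ftool [-1.75  1.58 -1.74] pos [ 0.1346  0.5329 -0.128 ] t 17.65 0.012914428404738889 5.999993160367012
wrist bolt_post [ 0.5507 -0.0304  0.1379] 0.87
```

View pics/w7.png

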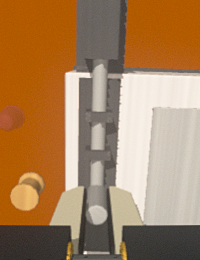

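>>> send_rows:
  grip: [-1,-1,-1]
  linear:
    - [0.002,0,0]
    - [0.0045,0,0]
    - [0.0045,0,0]
  roll: [0,0,0]

```text
t: 18.05
tool_pos: [0.5494, -0.0269, 0.1279]
eef_rot: [[0.294, 0.956, -0.0], [0.956, -0.294, 0.0], [0.0, -0.0, -1.0]]
force: [-0.4, -2.1, 1.8]
finger_gap: 0.0125
grasp_force: 6.0
```

The post sits at full-image (277,273), the same place relative to the fingers as before, so it isn't slipping. I'll keep feeling forward.

>>> send_rows:
  grip: [-1,-1,-1]
  linear:
    - [0.002,0,0]
    - [0.0045,0,0]
    - [0.0045,0,0]
  roll: [0,0,0]

```text
t: 18.35
tool_pos: [0.5499, -0.0257, 0.1279]
eef_rot: [[0.294, 0.956, 0.0], [0.956, -0.294, 0.0], [0.0, 0.0, -1.0]]
force: [0.3, -2.3, 0.8]
finger_gap: 0.0128
grasp_force: 6.0
```

>>> send_rows:
  grip: [-1,-1,-1]
  linear:
    - [0.002,0,0]
    - [0.0045,0,0]
    - [0.0045,0,0]
  roll: [0,0,0]

```text
t: 18.65
tool_pos: [0.5503, -0.0244, 0.1279]
eef_rot: [[0.294, 0.956, 0.0], [0.956, -0.294, 0.0], [0.0, 0.0, -1.0]]
force: [-0.2, -2.5, 0.8]
finger_gap: 0.0126
grasp_force: 6.0
```

>>> send_rows:
  grip: [-1,-1,-1]
  linear:
    - [0.002,0,0]
    - [0.0045,0,0]
    - [0.0045,0,0]
  roll: [0,0,0]

```text
t: 18.95
tool_pos: [0.5507, -0.0231, 0.1279]
eef_rot: [[0.294, 0.956, 0.0], [0.956, -0.294, 0.0], [0.0, 0.0, -1.0]]
force: [2.3, -2.8, -0.5]
finger_gap: 0.0128
grasp_force: 6.0
```

>>> send_rows:
  grip: [-1,-1,-1]
  linear:
    - [0.002,0,0]
    - [0.0045,0,0]
    - [0.0045,0,0]
  roll: [0,0,0]

```text
t: 19.25
tool_pos: [0.5511, -0.0218, 0.1279]
eef_rot: [[0.294, 0.956, 0.0], [0.956, -0.294, 0.0], [0.0, 0.0, -1.0]]
force: [2.7, -2.4, -0.6]
finger_gap: 0.0133
grasp_force: 6.0
```

>>> send_rows:
  grip: [-1,-1,-1]
  linear:
    - [0.002,0.0005,0]
    - [0.0045,0.0005,0]
    - [0.0045,0.0005,0]
  roll: [0,0,0]

```text
t: 19.55
tool_pos: [0.5516, -0.0205, 0.1279]
eef_rot: [[0.294, 0.956, 0.0], [0.956, -0.294, 0.0], [0.0, -0.0, -1.0]]
force: [2.2, -2.1, 1.2]
finger_gap: 0.0131
grasp_force: 6.0
```

>>> send_rows:
  grip: [-1,-1,-1]
  linear:
    - [0.002,0,0]
    - [0.0045,0,0]
    - [0.0045,0,0]
  roll: [0,0,0]

```text
t: 19.85
tool_pos: [0.5518, -0.0197, 0.1279]
eef_rot: [[0.294, 0.956, -0.0], [0.956, -0.294, -0.001], [-0.001, -0.0, -1.0]]
force: [0.1, -6.0, 1.8]
finger_gap: 0.0128
grasp_force: 6.0
```

The force rose from 2.3 to 5.7 N and the motion stalled, so the bolt is on the bottom. I press slightly more and hold.

>>> send_rows:
  grip: [-1,-1,-1]
  linear:
    - [0.001,0,0]
    - [0.001,0,0]
    - [0.001,0,0]
  roll: [0,0,0]
  force: 8

```text
t: 20.15
tool_pos: [0.5519, -0.0197, 0.1279]
eef_rot: [[0.295, 0.956, -0.0], [0.956, -0.295, -0.001], [-0.001, -0.0, -1.0]]
force: [-0.6, -8.4, 1.0]
finger_gap: 0.0128
grasp_force: 8.0
```

>>> send_rows:
  grip: [-1,-1,-1,-1,-1,-1,-1,-1]
  linear:
    - [0,0,0]
    - [0,0,0]
    - [0,0,0]
    - [0,0,0]
    - [0,0,0]
    - [0,0,0]
    - [0,0,0]
    - [0,0,0]
  roll: [0,0,0,0,0,0,0,0]

```text
t: 20.95
tool_pos: [0.5518, -0.0197, 0.1279]
eef_rot: [[0.295, 0.956, -0.001], [0.956, -0.295, -0.001], [-0.001, -0.0, -1.0]]
force: [-1.0, -7.9, 1.6]
finger_gap: 0.0128
grasp_force: 8.0
```

>>> send_rows:
  grip: [0.2,0.2,0.2,0.2,0.2,0.2,0.2,0.2]
  linear:
    - [0,0,0]
    - [0,0,0]
    - [0,0,0]
    - [0,0,0]
    - [0,0,0]
    - [0,0,-0.05]
    - [0,0,-0.2]
    - [0,0,-0.35]
  roll: [0,0,0,0,0,0,0,0]

```text
t: 21.75
tool_pos: [0.5515, -0.019, 0.2348]
eef_rot: [[0.294, 0.956, -0.001], [0.956, -0.294, 0.0], [-0.0, -0.001, -1.0]]
force: [0.5, 0.3, 0.6]
finger_gap: 0.0557
grasp_force: 0.0
```

>>> send_rows:
  grip: [0.2,0.2,0.2,0.2]
  linear:
    - [0,0,-0.1]
    - [0,0,-0.1]
    - [0,0,-0.1]
    - [0,0,-0.1]
  roll: [0,0,0,0]

```text
t: 22.15
tool_pos: [0.5517, -0.019, 0.2621]
eef_rot: [[0.294, 0.956, -0.001], [0.956, -0.294, 0.0], [-0.0, -0.001, -1.0]]
force: [0.6, 0.0, -0.3]
finger_gap: 0.0558
grasp_force: 0.0
```

```bash
python3 - <<'E'
from h import *
f(); look("wrist",["bolt_post","lid_face","keeper"],"w8.png")
look("top",["brass_thimble","glass_thimble","thread_spool","darning_mushroom","teacup","tape_tin"])
E
```

```text
Ftool [0.21 0.59 0.33] pos [ 0.1442  0.5325 -0.2628] t 22.15 0.055822347038739936 0.0
wrist bolt_post [ 0.5506 -0.0195  0.1386] 0.91
wrist lid_face [ 0.5267 -0.1358  0.1073] 0.59
wrist keeper [0.5768 0.054  0.1183] 0.78
wrist keeper [ 0.4473 -0.1151  0.0128] 0.65
top brass_thimble [ 0.4476 -0.1113  0.0088] 0.6
```

View pics/w8.png

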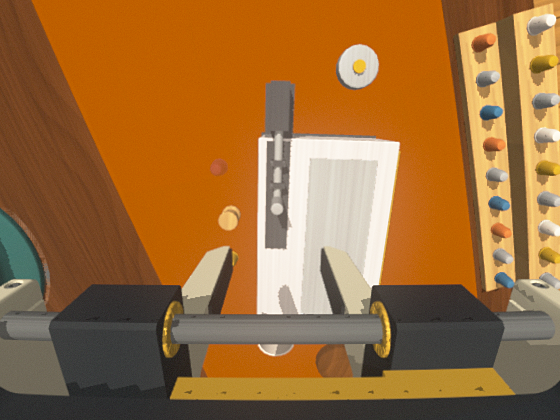

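The lid is shut, the bolt is in the keeper (post at (278,208)), the other things are where they were, and the robot is clear of everything.

```bash
python3 -c "
from station import manip
print(manip.hand_in())"
```

```text
the job is handed in; nothing more can be done
None
```

The lid is folded fully shut and the bolt is seated on the keeper's bottom; I held it there for about 1 s at about 8 N on the wrist (about 6 N on the bolt's end), then let go and handed the job in at about 22 s, with the other things undisturbed as far as the last wrist picture shows.

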